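# Switch the ball chute over and feed the balls

### The arm

A 6-joint arm with a two-finger parallel gripper is mounted at the origin on the work surface. World frame = base frame: x ahead of the robot, y to its left, z up, the work surface at z = 0. Lengths are in m, angles in rad, forces in N, time in s.
With the tool pointing down it reaches from about 0.35 to 0.85 m from the base axis. Payload 8.1 kg.
Tool frame: the origin (TCP) lies midway between the tips of the shut fingers; the grasp point (between the pads) lies 19 mm behind it (robot.tcp_to_grasp is the distance from the TCP to the grasp point, in m); z points along the fingers, y is the direction in which the jaws open and shut (so a half turn about z gives the same grasp; the last joint's range is limited). The gripper opens to 93 mm and grips with 3 to 60 N. Pads are 15 mm wide; open, the fingers measure 128 mm over their backs; the gripper's body (75 mm by 188 mm) begins 65 mm behind the grasp point.
Start: joints at [1.233, 0.13, 1.488, -0, 1.523, -0.085], TCP at [0.15, 0.581, 0.219] pointing down, gripper open.
Joint ranges: [-2.96, 2.96], [-0.89, 2.26], [0.02, 2.5], [-1.34, 4.48], [0, 2.73], [-2.66, 2.66]. Speed limits (rad/s): [2.39, 2.39, 2.79, 3.14, 3.14, 3.14].

### API

Orientations are given as a rotation vector (axis times angle).
In Python, from plant import robot gives the robot as it stands.
- The arm moves only by the tool send_rows, never from a script. Its argument "series" is a list of rows, each an object of numbers: "wx", "wy", "wz": the turn, a rotation vector about the world's x, y, z in rad; "dx", "dy", "dz": the shift along the world's x, y, z in cm; "fingers": the closure in counts, from 0 (fully open) to 255 (shut). In form: [{"wx": .., "wy": .., "wz": .., "dx": .., "dy": .., "dz": .., "fingers": ..}, ...]. A call has 1 to 20 rows; each row shifts and turns the pose as measured when the row begins; what a row does not reach is not made up. A row lasts 1/12 s, in which the tool goes at most 41.7 mm and 7.16 degrees, less where a joint would pass 70% of its speed; a pose out of reach is approached as far as the arm can. A call is refused whole if a number of a shift passes 4.17 or a number of a turn 0.125, either way. A call with a gripper value outside its range is refused whole. The fingers move at their own pace and stop on an object; "newtons" is the grip in N (left out, the last holds). Time passes only in rows, so rows that do not move let the fingers close. It gives the time, the measured TCP pose, the force and the opening at its end, in the units of the state.
- robot.read_state(): the state, without advancing time (a new reading comes with each control period).
- robot.read_camera(name): name is "scene" or "top"; returns the picture (384x512x3 uint8, red, green, blue); there is no depth.
- robot.camera_info(name): a dict with "intrinsics" (3x3 intrinsics, pixels), "extrinsics" (4x4, takes a point from world to camera coordinates). Camera axes: x right, y up, looking along -z (the intrinsics and any distortion apply to the point x, -y, -z); pixel columns grow to the right and rows downward; lengths in m; the calibration is good to about 2 mm. A picture is of the moment at which its call begins. camera_info takes no time and is no camera call.
- robot.close_job(): hands the job in, once; it reports no verdict.
The state is a dict: "t": time; "q": joint angles; "dq": joint speeds; "joint_torque": joint torques, N m; "tool_pos": TCP position; "orientation": TCP orientation; "force": force on the tool from outside, world axes, zero at the start; "wrist_torque": the same for the moment, N m; "opening": finger opening in m.
Only numpy, scipy, OpenCV 4.12 (cv2) and the standard library are available. Lean on these libraries where they do the work, as an engineer would, in place of code of your own. Each camera call takes 0.05 s, during which the arm holds its last target.

### The job

The seesaw gate is set for the wrong chute. With a fingertip, press down the raised end of the gate so that it rocks over to its other side, then push the shutter's handle to the left to open it fully, so that all three porcelain balls roll down and come to rest in the other chute. Touch only the gate and the shutter: do not touch or lift the balls, and leave everything else where it stands.

Things in the scene. Friction and masses are not known exactly. Their poses are not given: they have to be found in the camera images.
- rig: Fixed ball-sorting rig, plywood base 130 mm deep and 560 mm wide. Origin: on the table under the middle of the rocking trough; x points away from the robot along the feed ramp, y to the left, z up; turned by up to 0.25 rad. From back to front: feed ramp with three balls behind a shutter, then the rocking trough across it, with a chute at each end of the trough.
- ramp_lip (a point): Middle of the feed ramp's lower edge (rig x +36, 108 mm up), just behind the trough. The ramp is a walled channel 42 mm wide that rises away from the robot at 0.13 rad for 165 mm; walls 22 mm.
- left_chute (a point): Middle of the left chute's floor (80 mm wide, walls 28 mm). The chute falls outward from rig y +98 mm (floor 55 mm up) to an end stop at y +250 mm (floor 24 mm up, stop 70 mm).
- right_chute (a point): The same for the right chute (y -98 to -250 mm).
- gate (a joint): Seesaw gate: steel trough 200 mm long (along rig y), 70 mm wide, on a middle axle along rig x, 70 mm up; floor 25 mm above the axle. Radians: +0.28 = left (+y) end down, feeds the left chute; -0.28 = right end down, feeds the right. Top-heavy: it lies against either stop and, pushed past level (0), falls over by itself. Under 1 N at a pad moves it. Starts on either side.
- left_pad (a point): Centre of the top face of the left press pad: a flat horizontal plate 40 mm (x) by 42 mm (y), 4 mm thick, on the robot's side of the trough near its left end (gate frame x -55, y +74, 45 mm above the axle). About 134 mm above the table when that end is up, 93 mm when down; on its way down it also shifts about 25 mm outward (rig y 59 to 84 mm) (along the rig's y).
- right_pad (a point): The same on the right end (y -74).
- shutter (a joint): Sliding shutter across the feed ramp. Metres: 0 = shut, 0.045 = fully open; it slides to the left (the rig's +y), rubs with about 1.2 N and stays where it is left. From about 0.033 the balls can pass.
- shutter_top (a point): Centre of the top of the shutter's black handle: an upright block 26 mm (x) by 24 mm (y), 40 mm tall, this point at its top, about 202 mm above the table, well above the ramp walls and the balls (whose tops reach about 151 mm). At rig x about +86 mm. It moves with the shutter.
- ball1: White porcelain milling ball, 30 mm across, about 35 g, origin at its centre; first in the queue on the feed ramp behind the shutter.
- ball2: White porcelain milling ball, 30 mm across, about 35 g, origin at its centre; second in the queue on the feed ramp behind the shutter.
- ball3: White porcelain milling ball, 30 mm across, about 35 g, origin at its centre; third in the queue on the feed ramp behind the shutter.
- mould: Bystander to be left alone: open plaster mould block, 90 x 75 x 60 mm; origin under its middle.
- bowl: Bystander to be left alone: white ceramic bowl, 100 mm across, 50 mm high; origin under its middle.
- mug: Bystander to be left alone: clay-coloured mug, 72 mm across, 85 mm high; origin under its middle.
- jar: Bystander to be left alone: glass jar, 56 mm across, 80 mm high; origin under its middle.
- brush: Bystander to be left alone: brush lying flat; origin under its middle (on its handle line).
- plug: Bystander to be left alone: waisted round plaster plug, 52 mm across, 60 mm high; origin under its middle.
- rib: Bystander to be left alone: flat wooden rib, 50 x 90 x 6 mm; origin under its middle.
Mind the look-alikes: they are no part of the job. Leave any purple or red look-alike of the ball3 alone.

How it is judged:
By the outcome, as a careful person would: the job done as asked, in the order asked, and still so for the second after the job is handed in, with the robot touching nothing.
It also fails if it takes over 45 s, if anything falls off the work surface, if the arm or the gripper's body presses on something with over 40 N, if the wrist force passes 120 N, or if a joint passes its speed limit or range.

## Working session

There is one attempt and no reset: what is moved stays moved. The work goes in short steps, Python scripts to look and compute and a tool call to move; the robot and the scene stay as the last step left them, time stands still between calls to the robot, and variables do not carry over. Pictures are saved under pics/ and viewed, and the job is handed in when it is done.

Besides the shell and the picture viewer there is one more tool, called after "Call:" as name(argument=value, ...) on one line, values as JSON. send_rows: Moves the arm, as the interface text tells. Its arguments: {"type":"object","properties":{"series":{"type":"array","items":{"type":"object","properties":{"wx":{"type":"number"},"wy":{"type":"number"},"wz":{"type":"number"},"dx":{"type":"number"},"dy":{"type":"number"},"dz":{"type":"number"},"fingers":{"type":"number"}}}},"newtons":{"type":"number"}},"required":["series"]}

```bash
mkdir -p pics; ls; python3 - <<'E'
from plant import robot
import cv2
s=robot.read_state();print(s)
for n in("scene","top"):
    im=robot.read_camera(n);cv2.imwrite(f"pics/{n}0.png",im[:,:,::-1]);print(robot.camera_info(n))
E
```

```text
pics
{'t': 0.0, 'q': array([ 1.23263113e+00,  1.31145900e-01,  1.48928292e+00, -3.54406314e-05,
        1.52300469e+00, -8.53994827e-02]), 'dq': array([ 0.0010192 , -0.00040258, -0.00084583,  0.00087961,  0.00149025,
       -0.00112498]), 'joint_torque': array([-8.71763461e-07, -5.59813285e+01, -4.91774011e+01,  7.68032460e-02,
        3.52763711e-02, -1.29236601e-04]), 'tool_pos': array([0.14984903, 0.58039198, 0.21759457]), 'orientation': array([-3.95940060e-01, -3.11618582e+00,  2.83837847e-03]), 'force': array([-0.92310298, -0.60427132, -0.27132401]), 'wrist_torque': array([ 0.01586765, -0.04086798, -0.00551444]), 'opening': 0.09289645040327531}
{'intrinsics': array([[389.869884  ,   0.        , 257.46982742],
       [  0.        , 389.869884  , 193.60251704],
       [  0.        ,   0.        ,   1.        ]]), 'extrinsics': array([[-0.87017041,  0.49274594, -0.0022131 ,  0.49281561],
       [-0.42746501, -0.75263748,  0.50080983,  0.1912745 ],
       [ 0.24510635,  0.43673591,  0.86555452, -1.11520909],
       [ 0.        ,  0.        ,  0.        ,  1.        ]])}
{'intrinsics': array([[371.67321459,   0.        , 249.73662396],
       [  0.        , 371.67321459, 191.86189563],
       [  0.        ,   0.        ,   1.        ]]), 'extrinsics': array([[ 0.00580984, -0.99958906, -0.02807048,  0.04064775],
       [ 0.99295586,  0.0024447 ,  0.11845962, -0.58640303],
       [-0.11834232, -0.02856098,  0.99256202, -0.91844798],
       [ 0.        ,  0.        ,  0.        ,  1.        ]])}
```

View pics/scene0.png

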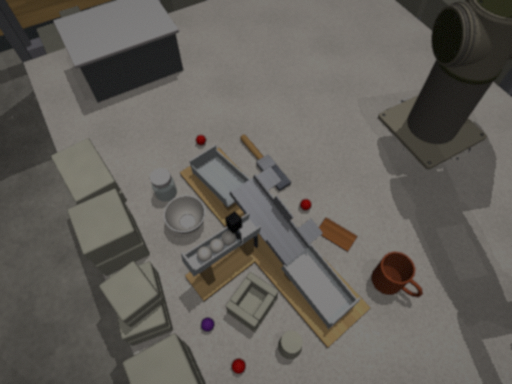

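View pics/top0.png

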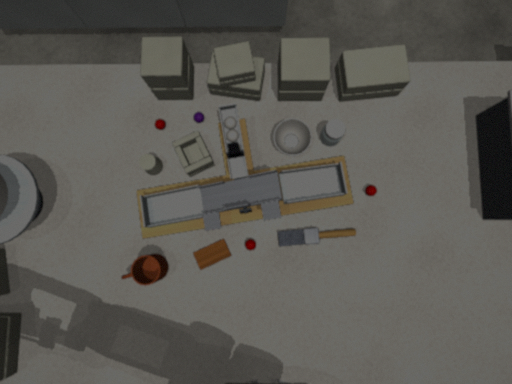

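The top view shows the rig around (245,195), slightly turned, with the black handle near (235,150) and pads near (211,220) and (271,208). I'll enlarge both views before measuring.

```bash
python3 - <<'E'
import cv2
a=cv2.imread("pics/top0.png")[95:245,125:365];cv2.imwrite("pics/top0c.png",cv2.resize(a,None,fx=3.3,fy=3.3,interpolation=cv2.INTER_CUBIC))
a=cv2.imread("pics/scene0.png")[135:345,170:375];cv2.imwrite("pics/scene0c.png",cv2.resize(a,None,fx=2.8,fy=2.8,interpolation=cv2.INTER_CUBIC))
E
```

```text
(no output)
```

View pics/top0c.png

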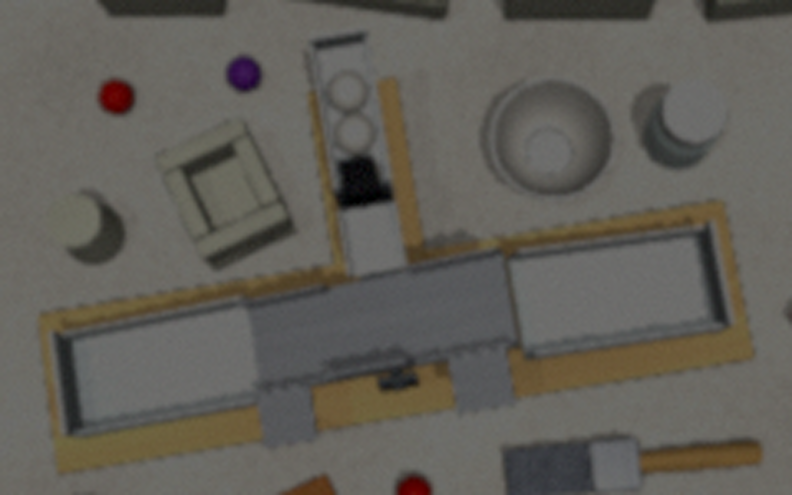

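View pics/scene0c.png

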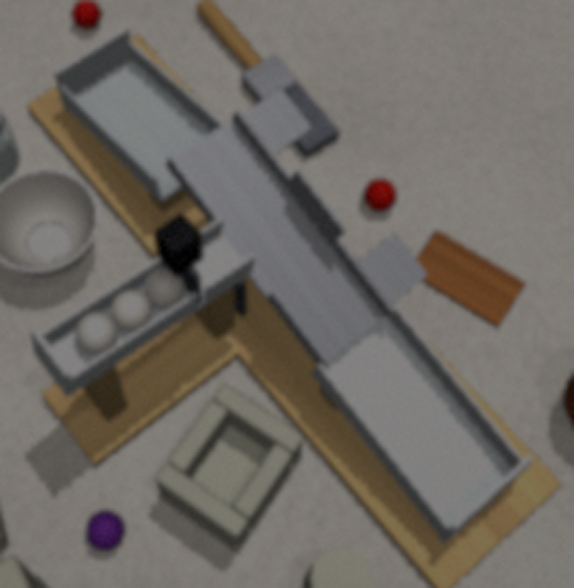

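```bash
cat > h.py <<'E'
import numpy as np,cv2
from plant import robot
from scipy.optimize import least_squares
def P(n):
    c=robot.camera_info(n);F=np.diag([1,-1,-1.]);return c["intrinsics"]@F@c["extrinsics"][:3]
PT,PS=P("top"),P("scene")
def proj(M,p):
    p=np.atleast_2d(p);h=M@np.c_[p,np.ones(len(p))].T;return (h[:2]/h[2]).T
T=lambda u,v:np.array([125+u/3.3,95+v/3.3]); S=lambda u,v:np.array([170+u/2.8,135+v/2.8])
def tri(a,b):
    X=cv2.triangulatePoints(PT,PS,a.reshape(2,1),b.reshape(2,1));X=(X[:3]/X[3]).ravel()
    return X
def rig(p,pts):
    x,y,t=p;c,s=np.cos(t),np.sin(t);pts=np.atleast_2d(pts);return np.c_[x+c*pts[:,0]-s*pts[:,1],y+s*pts[:,0]+c*pts[:,1],pts[:,2]]
E
python3 - <<'E'
from h import *
np.set_printoptions(precision=4,suppress=True)
for n,a,b in[("Lpad",(287,415),(392,272)),("Rpad",(482,378),(273,122)),("handletop",(360,175),(180,240))]:
    X=tri(T(*a),S(*b));print(n,X,proj(PT,X)-T(*a),proj(PS,X)-S(*b))
# fit: chute stop/base corners + pads
def gp(a,y):# pad in rig for gate angle a(+ left down)
    c,s=np.cos(a),np.sin(a);return [-.055,c*y+s*.045,.07-s*y+c*.045]
def model(p,a):
    pads=rig(p[:3],[gp(a,.074),gp(a,-.074)])
    base=rig(p[:3],[[p[3]+sx*.065,sy*.28,p[4]] for sx,sy in((1,1),(-1,1),(-1,-1),(1,-1))])
    return pads,base
for a in(.28,-.28):
    def r(p):
        pads,b=model(p,a)
        e=[proj(PT,pads)-[T(287,415),T(482,378)],proj(PS,pads)-[S(392,272),S(273,122)],
           proj(PT,b)-[T(40,315),T(57,472),T(753,355),T(724,202)]]
        return np.vstack(e).ravel()
    f=least_squares(r,[.6,.03,.15,0,.01]);print(a,f.x,f.cost);print(r(f.x).reshape(-1,2).round(1).tolist())
    h=rig(f.x[:3],[[.086,0,.202]]);print("handle",h,proj(PT,h),T(360,175),proj(PS,h),S(180,240)); print(model(f.x,a)[0])
E
```

```text
Lpad [0.5092 0.1333 0.0835] [[-0.2149  0.2429]] [[-0.3194 -0.0456]]
Rpad [ 0.5346 -0.0091  0.1282] [[ 0.089  -0.1106]] [[0.1297 0.023 ]]
handletop [0.6619 0.0746 0.1911] [[-0.625   0.7946]] [[-1.0142 -0.2104]]
0.28 [ 0.5793  0.0599  0.1682 -0.0023  0.0051] 3.724619310727032
[[-0.6, -0.7], [-0.7, -0.4], [-0.6, -1.5], [0.5, -0.6], [-0.5, -0.5], [0.5, 0.3], [0.1, 1.0], [-0.7, -0.7]]
handle [[0.664  0.0743 0.202 ]] [[233.2365 146.6865]] [234.0909 148.0303] [[231.9157 218.3791]] [234.2857 220.7143]
[[ 0.511   0.1331  0.0928]
 [ 0.5349 -0.0071  0.1337]]
-0.28 [ 0.5772  0.0721  0.1538 -0.0016 -0.0002] 173.19355409009523
[[2.0, -2.7], [3.8, 0.5], [-2.5, -13.3], [-2.7, 5.2], [-4.2, -1.3], [-4.0, -0.7], [-5.2, 3.2], [-5.1, 1.6]]
handle [[0.6622 0.0853 0.202 ]] [[228.1331 147.5185]] [234.0909 148.0303] [[235.441  222.4595]] [234.2857 220.7143]
[[ 0.5139  0.1217  0.1337]
 [ 0.5357 -0.0189  0.0928]]
```

The two views agree on the fit to about 1 px. The gate rests left end down, so the raised end is the right pad at about (0.535, -0.007, 0.134). The handle is at (0.663, 0.074). Next I shut the fingers and move above the right pad with the jaws along rig y.

Call:
send_rows(series=[{"dz": 2,"wz": 0.105,"fingers": 255},{"dx": 1.9,"dy": -2.9,"wz": 0.105,"fingers": 255},{"dx": 1.9,"dy": -2.9,"wz": 0.105,"fingers": 255},{"dx": 1.9,"dy": -2.9,"wz": 0.105,"fingers": 255},{"dx": 1.9,"dy": -2.9,"fingers": 255},{"dx": 1.9,"dy": -2.9,"fingers": 255},{"dx": 1.9,"dy": -2.9,"fingers": 255},{"dx": 1.9,"dy": -2.9,"fingers": 255},{"dx": 1.9,"dy": -2.9,"fingers": 255},{"dx": 1.9,"dy": -2.9,"fingers": 255},{"dx": 1.9,"dy": -2.9,"fingers": 255},{"dx": 1.9,"dy": -2.9,"fingers": 255},{"dx": 1.9,"dy": -2.9,"fingers": 255},{"dx": 1.9,"dy": -2.9,"fingers": 255},{"dx": 1.9,"dy": -2.9,"fingers": 255},{"dx": 1.9,"dy": -2.9,"fingers": 255},{"dx": 1.9,"dy": -2.9,"fingers": 255},{"dx": 1.9,"dy": -2.9,"fingers": 255},{"dx": 1.9,"dy": -2.9,"fingers": 255},{"fingers": 255}])

```text
schema error: expected keys wx, wy, wz, dx, dy, dz, fingers
```

Call:
send_rows(series=[{"wx": 0,"wy": 0,"wz": 0.105,"dx": 0,"dy": 0,"dz": 2,"fingers": 255},{"wx": 0,"wy": 0,"wz": 0.105,"dx": 1.9,"dy": -2.9,"dz": 0,"fingers": 255},{"wx": 0,"wy": 0,"wz": 0.105,"dx": 1.9,"dy": -2.9,"dz": 0,"fingers": 255},{"wx": 0,"wy": 0,"wz": 0.105,"dx": 1.9,"dy": -2.9,"dz": 0,"fingers": 255},{"wx": 0,"wy": 0,"wz": 0,"dx": 1.9,"dy": -2.9,"dz": 0,"fingers": 255},{"wx": 0,"wy": 0,"wz": 0,"dx": 1.9,"dy": -2.9,"dz": 0,"fingers": 255},{"wx": 0,"wy": 0,"wz": 0,"dx": 1.9,"dy": -2.9,"dz": 0,"fingers": 255},{"wx": 0,"wy": 0,"wz": 0,"dx": 1.9,"dy": -2.9,"dz": 0,"fingers": 255},{"wx": 0,"wy": 0,"wz": 0,"dx": 1.9,"dy": -2.9,"dz": 0,"fingers": 255},{"wx": 0,"wy": 0,"wz": 0,"dx": 1.9,"dy": -2.9,"dz": 0,"fingers": 255},{"wx": 0,"wy": 0,"wz": 0,"dx": 1.9,"dy": -2.9,"dz": 0,"fingers": 255},{"wx": 0,"wy": 0,"wz": 0,"dx": 1.9,"dy": -2.9,"dz": 0,"fingers": 255},{"wx": 0,"wy": 0,"wz": 0,"dx": 1.9,"dy": -2.9,"dz": 0,"fingers": 255},{"wx": 0,"wy": 0,"wz": 0,"dx": 1.9,"dy": -2.9,"dz": 0,"fingers": 255},{"wx": 0,"wy": 0,"wz": 0,"dx": 1.9,"dy": -2.9,"dz": 0,"fingers": 255},{"wx": 0,"wy": 0,"wz": 0,"dx": 1.9,"dy": -2.9,"dz": 0,"fingers": 255},{"wx": 0,"wy": 0,"wz": 0,"dx": 1.9,"dy": -2.9,"dz": 0,"fingers": 255},{"wx": 0,"wy": 0,"wz": 0,"dx": 1.9,"dy": -2.9,"dz": 0,"fingers": 255}])

```text
t: 1.6
tool_pos: [0.4744, 0.0643, 0.2296]
orientation: [0.314, -3.12, 0.014]
force: [0.2, 0.6, 0.0]
opening: 0.0006
```

Call:
send_rows(series=[{"wx": 0,"wy": 0,"wz": -0.03,"dx": 2.2,"dy": -2.9,"dz": 0,"fingers": 255},{"wx": 0,"wy": 0,"wz": 0,"dx": 2.0,"dy": -2.7,"dz": 0,"fingers": 255},{"wx": 0,"wy": 0,"wz": 0,"dx": 1.9,"dy": -2.4,"dz": 0,"fingers": 255},{"wx": 0,"wy": 0,"wz": 0,"dx": 0,"dy": 0,"dz": -1.5,"fingers": 255},{"wx": 0,"wy": 0,"wz": 0,"dx": 0,"dy": 0,"dz": 0,"fingers": 255}])

```text
t: 2.02
tool_pos: [0.539, -0.0276, 0.2118]
orientation: [0.253, -3.123, 0.016]
force: [-1.1, 0.5, -0.5]
opening: 0.0004
```

```bash
python3 - <<'E'
from h import *
s=robot.read_state();print(s["tool_pos"],s["orientation"],s["force"])
a=robot.read_camera("scene")[135:345,170:375,::-1];cv2.imwrite("pics/s1.png",cv2.resize(a,None,fx=2.8,fy=2.8,interpolation=cv2.INTER_CUBIC))
E
```

```text
[ 0.53899832 -0.02761164  0.21184747] [ 0.25291629 -3.12254999  0.01561012] [-1.11073456  0.46211197 -0.49881542]
```

View pics/s1.png

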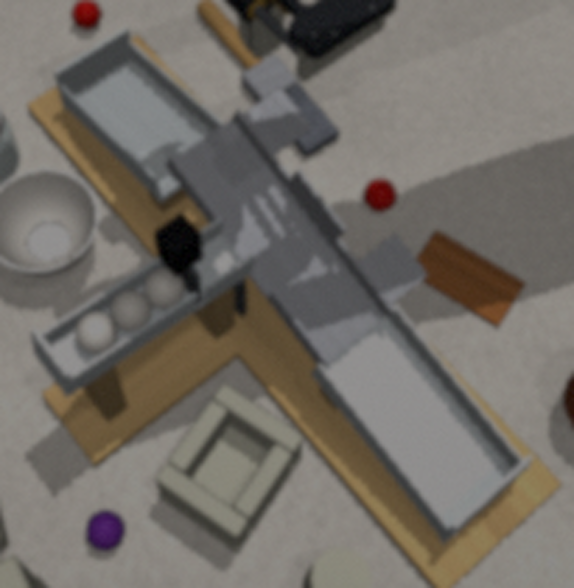

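Call:
send_rows(series=[{"wx": 0,"wy": 0,"wz": 0,"dx": -0.5,"dy": 1.2,"dz": -2.5,"fingers": 255},{"wx": 0,"wy": 0,"wz": 0,"dx": 0,"dy": 0,"dz": -2.2,"fingers": 255},{"wx": 0,"wy": 0,"wz": 0,"dx": 0,"dy": 0,"dz": 0,"fingers": 255}])

```text
t: 2.32
tool_pos: [0.535, -0.0143, 0.1685]
orientation: [0.254, -3.128, 0.018]
force: [-0.7, -0.4, -1.0]
opening: 0.0004
```

Call:
send_rows(series=[{"wx": 0,"wy": 0,"wz": 0,"dx": 0,"dy": 0,"dz": -1.5,"fingers": 255},{"wx": 0,"wy": 0,"wz": 0,"dx": 0,"dy": 0,"dz": -1.2,"fingers": 255},{"wx": 0,"wy": 0,"wz": 0,"dx": 0,"dy": -0.3,"dz": -1,"fingers": 255},{"wx": 0,"wy": 0,"wz": 0,"dx": 0,"dy": -0.3,"dz": -1,"fingers": 255},{"wx": 0,"wy": 0,"wz": 0,"dx": 0,"dy": -0.4,"dz": -1,"fingers": 255}])

```text
t: 2.73
tool_pos: [0.5373, -0.0217, 0.1163]
orientation: [-0.263, 3.125, -0.02]
force: [-0.3, -0.5, 0.6]
opening: 0.0008
```

```bash
python3 - <<'E'
from h import *
s=robot.read_state();print(s["tool_pos"],s["orientation"],s["force"])
a=robot.read_camera("scene")[135:345,170:375,::-1];cv2.imwrite("pics/s2.png",cv2.resize(a,None,fx=2.8,fy=2.8,interpolation=cv2.INTER_CUBIC))
E
```

```text
[ 0.53729627 -0.02172331  0.11634091] [-0.26292349  3.12538612 -0.01977042] [-0.30503259 -0.53827785  0.5722484 ]
```

View pics/s2.png

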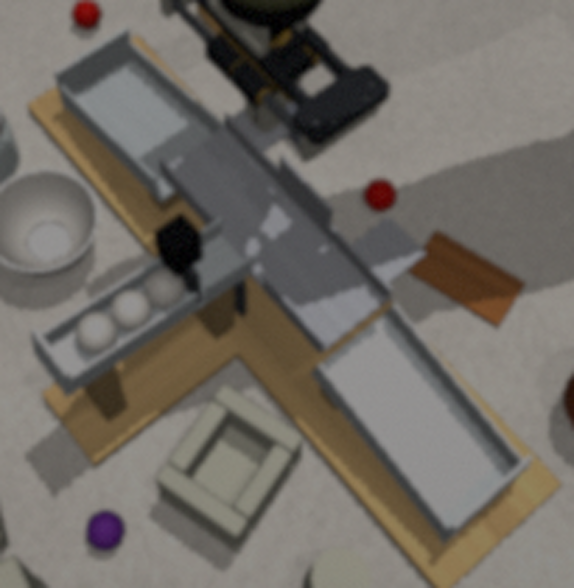

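The gate is rocking and now close to level. I'll push a little further, pause, then lift.

Call:
send_rows(series=[{"wx": 0,"wy": 0,"wz": 0,"dx": 0,"dy": -0.3,"dz": -0.8,"fingers": 255},{"wx": 0,"wy": 0,"wz": 0,"dx": 0,"dy": -0.3,"dz": -0.6,"fingers": 255},{"wx": 0,"wy": 0,"wz": 0,"dx": 0,"dy": 0,"dz": -0.2,"fingers": 255},{"wx": 0,"wy": 0,"wz": 0,"dx": 0,"dy": 0,"dz": 0,"fingers": 255},{"wx": 0,"wy": 0,"wz": 0,"dx": 0,"dy": 0,"dz": 0,"fingers": 255}])

```text
t: 3.2
tool_pos: [0.5356, -0.0301, 0.0957]
orientation: [-0.26, 3.13, -0.019]
force: [0.3, -0.2, 0.1]
opening: 0.0003
```

```bash
python3 - <<'E'
from h import *
s=robot.read_state();print(s["tool_pos"],s["orientation"],s["force"])
a=robot.read_camera("scene")[135:345,170:375,::-1];cv2.imwrite("pics/s3.png",cv2.resize(a,None,fx=2.8,fy=2.8,interpolation=cv2.INTER_CUBIC))
E
```

```text
[ 0.53555048 -0.03007771  0.09567708] [-0.25987142  3.13023903 -0.01874363] [ 0.25740145 -0.23109402  0.14086132]
```

View pics/s3.png

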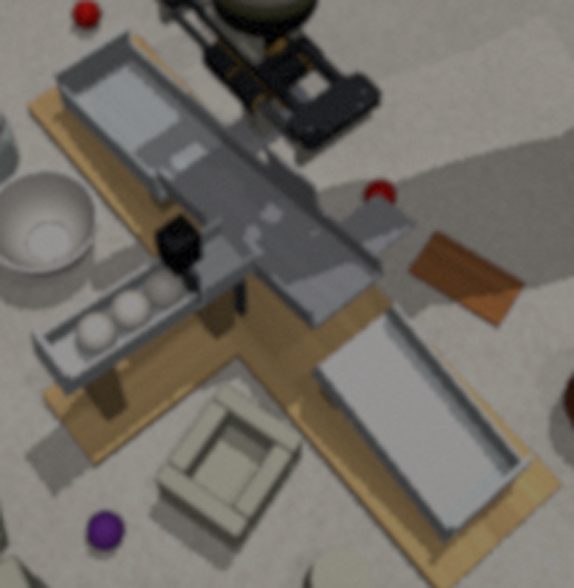

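The gate has fallen right end down: its left end at (320,320) is now clear of the left chute. Now I lift and move to the right side of the handle.

Call:
send_rows(series=[{"wx": 0,"wy": 0,"wz": 0,"dx": 0,"dy": 0,"dz": 3,"fingers": 255},{"wx": 0,"wy": 0,"wz": 0,"dx": 0,"dy": 0,"dz": 3.5,"fingers": 255},{"wx": 0,"wy": 0,"wz": 0,"dx": 0,"dy": 0,"dz": 3.5,"fingers": 255},{"wx": 0,"wy": 0,"wz": 0,"dx": 0,"dy": 0,"dz": 2.5,"fingers": 255},{"wx": 0,"wy": 0,"wz": 0,"dx": 3,"dy": 1,"dz": 0,"fingers": 255},{"wx": 0,"wy": 0,"wz": 0,"dx": 3.5,"dy": 1.3,"dz": 0,"fingers": 255},{"wx": 0,"wy": 0,"wz": 0,"dx": 3.3,"dy": 1.3,"dz": 0,"fingers": 255},{"wx": 0,"wy": 0,"wz": 0,"dx": 2,"dy": 1,"dz": 0,"fingers": 255},{"wx": 0,"wy": 0,"wz": 0,"dx": 0,"dy": 0,"dz": 0,"fingers": 255}])

```text
t: 4.0
tool_pos: [0.6574, 0.0186, 0.2339]
orientation: [-0.256, 3.121, -0.02]
force: [0.7, -1.3, -0.3]
opening: 0.0006
```

Call:
send_rows(series=[{"wx": 0,"wy": 0,"wz": 0,"dx": 1.3,"dy": 0.5,"dz": -2.5,"fingers": 255},{"wx": 0,"wy": 0,"wz": 0,"dx": 0,"dy": 0,"dz": -2,"fingers": 255},{"wx": 0,"wy": 0,"wz": 0,"dx": 0,"dy": 0,"dz": -1.2,"fingers": 255},{"wx": 0,"wy": 0,"wz": 0,"dx": 0,"dy": 0,"dz": 0,"fingers": 255}])

```text
t: 4.33
tool_pos: [0.673, 0.0248, 0.1781]
orientation: [-0.259, 3.116, -0.021]
force: [-1.1, -1.1, -1.8]
opening: 0.0007
```

```bash
python3 - <<'E'
from h import *
s=robot.read_state();print(s["tool_pos"],s["orientation"],s["force"])
a=robot.read_camera("scene")[135:345,170:375,::-1];cv2.imwrite("pics/s4.png",cv2.resize(a,None,fx=2.8,fy=2.8,interpolation=cv2.INTER_CUBIC))
E
```

```text
[0.6729746  0.02480527 0.17809842] [-0.25934513  3.1155856  -0.02108869] [-1.09390404 -1.0776041  -1.78858895]
```

View pics/s4.png

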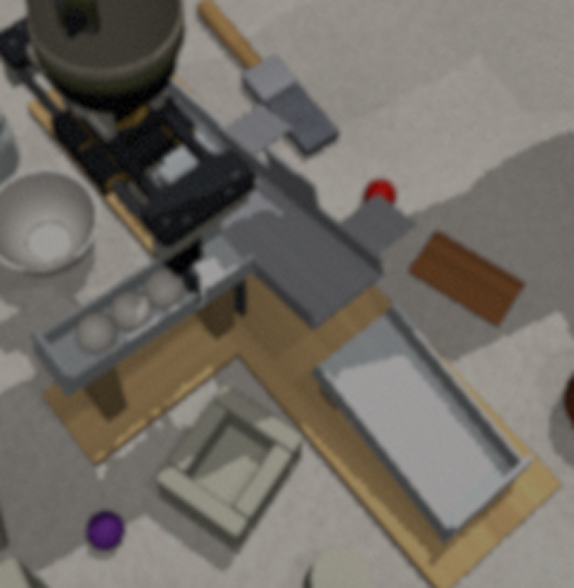

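The gate holds its new side and the fingertips are to the right of the handle. Pushing left along rig +y.

Call:
send_rows(series=[{"wx": 0,"wy": 0,"wz": 0,"dx": -0.2,"dy": 1.2,"dz": -0.4,"fingers": 255},{"wx": 0,"wy": 0,"wz": 0,"dx": -0.2,"dy": 1.2,"dz": 0,"fingers": 255},{"wx": 0,"wy": 0,"wz": 0,"dx": -0.2,"dy": 1.2,"dz": 0,"fingers": 255},{"wx": 0,"wy": 0,"wz": 0,"dx": -0.2,"dy": 1.2,"dz": 0,"fingers": 255}])

```text
t: 4.72
tool_pos: [0.6651, 0.0729, 0.1795]
orientation: [-0.252, 3.111, -0.024]
force: [0.6, -1.5, -0.4]
opening: 0.0004
```

Call:
send_rows(series=[{"wx": 0,"wy": 0,"wz": 0,"dx": -0.2,"dy": 1.0,"dz": 0,"fingers": 255},{"wx": 0,"wy": 0,"wz": 0,"dx": -0.1,"dy": 0.6,"dz": 0,"fingers": 255},{"wx": 0,"wy": 0,"wz": 0,"dx": 0,"dy": 0.3,"dz": 0,"fingers": 255}])

```text
t: 4.97
tool_pos: [0.6619, 0.0926, 0.1815]
orientation: [-0.253, 3.108, -0.037]
force: [2.1, -31.5, -5.4]
opening: 0.0004
```

It's at the stop (31 N), so I'm backing off to the right and then up.

Call:
send_rows(series=[{"wx": 0,"wy": 0,"wz": 0,"dx": 0.1,"dy": -0.6,"dz": 0,"fingers": 255},{"wx": 0,"wy": 0,"wz": 0,"dx": 0.2,"dy": -1,"dz": 0,"fingers": 255},{"wx": 0,"wy": 0,"wz": 0,"dx": 0.2,"dy": -1,"dz": 0.5,"fingers": 255},{"wx": 0,"wy": 0,"wz": 0,"dx": 0,"dy": 0,"dz": 3,"fingers": 255},{"wx": 0,"wy": 0,"wz": 0,"dx": 0,"dy": 0,"dz": 3.5,"fingers": 255},{"wx": 0,"wy": 0,"wz": 0,"dx": 0,"dy": -2.5,"dz": 2,"fingers": 255},{"wx": 0,"wy": 0,"wz": 0,"dx": -3,"dy": -2.5,"dz": 0,"fingers": 255},{"wx": 0,"wy": 0,"wz": 0,"dx": -4,"dy": 0,"dz": 0,"fingers": 255},{"wx": 0,"wy": 0,"wz": 0,"dx": -4,"dy": 0,"dz": 0,"fingers": 255},{"wx": 0,"wy": 0,"wz": 0,"dx": -4,"dy": 0,"dz": 0,"fingers": 255},{"wx": 0,"wy": 0,"wz": 0,"dx": -3,"dy": 0,"dz": 0,"fingers": 255},{"wx": 0,"wy": 0,"wz": 0,"dx": 0,"dy": 0,"dz": 0,"fingers": 255}])

```text
t: 5.97
tool_pos: [0.4818, 0.0132, 0.2778]
orientation: [-0.257, 3.105, -0.033]
force: [-0.3, -0.3, -0.4]
opening: 0.0002
```

```bash
python3 - <<'E'
from h import *
s=robot.read_state();print(s["t"],s["tool_pos"],s["force"])
a=robot.read_camera("scene")[135:345,170:375,::-1];cv2.imwrite("pics/s5.png",cv2.resize(a,None,fx=2.8,fy=2.8,interpolation=cv2.INTER_CUBIC))
cv2.imwrite("pics/t5.png",robot.read_camera("top")[:,:,::-1])
E
```

```text
5.9667 [0.48176984 0.01321722 0.27775247] [-0.27995929 -0.29854638 -0.40716101]
```

View pics/s5.png

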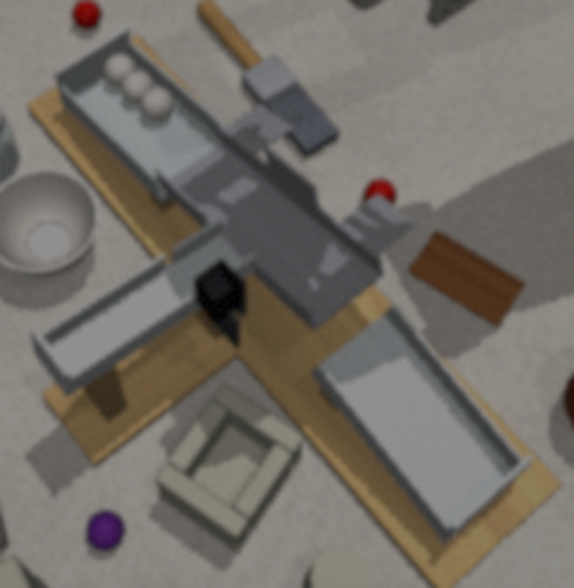

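View pics/t5.png

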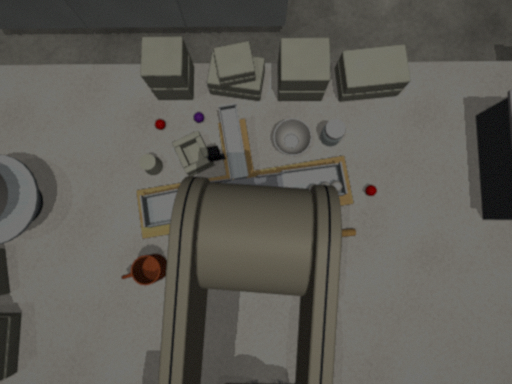

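All three balls are in the right chute against its end stop, at (120,68), (137,85) and (155,101) in the scene crop. I'll let things settle, then check how far the shutter opened.

Call:
send_rows(series=[{"wx": 0,"wy": 0,"wz": 0,"dx": 0,"dy": 0,"dz": 0,"fingers": 255},{"wx": 0,"wy": 0,"wz": 0,"dx": 0,"dy": 0,"dz": 0,"fingers": 255},{"wx": 0,"wy": 0,"wz": 0,"dx": 0,"dy": 0,"dz": 0,"fingers": 255},{"wx": 0,"wy": 0,"wz": 0,"dx": 0,"dy": 0,"dz": 0,"fingers": 255},{"wx": 0,"wy": 0,"wz": 0,"dx": 0,"dy": 0,"dz": 0,"fingers": 255},{"wx": 0,"wy": 0,"wz": 0,"dx": 0,"dy": 0,"dz": 0,"fingers": 255},{"wx": 0,"wy": 0,"wz": 0,"dx": 0,"dy": 0,"dz": 0,"fingers": 255},{"wx": 0,"wy": 0,"wz": 0,"dx": 0,"dy": 0,"dz": 0,"fingers": 255}])

```text
t: 6.73
tool_pos: [0.4904, 0.013, 0.2793]
orientation: [-0.257, 3.101, -0.032]
force: [0.4, 0.2, 0.3]
opening: 0.0006
```

```bash
python3 - <<'E'
from h import *
p=[.5793,.0599,.1682]
im=robot.read_camera("scene")[:,:,::-1];top=robot.read_camera("top")[:,:,::-1]
def blob(i,r):
    x0,x1,y0,y1=r;m=i[y0:y1,x0:x1].max(2)<35;v,u=np.nonzero(m);return u.mean()+x0,v.mean()+y0,len(u)
old=cv2.imread("pics/scene0.png");oldt=cv2.imread("pics/top0.png")
a=blob(old,(222,246,208,232));b=blob(im,(236,260,222,250));print("scene",a,b)
c=blob(oldt,(222,250,136,160));d=blob(top,(203,222,143,162));print("top",c,d)
for y in(0,.033,.04,.045): print(y,proj(PS,rig(p,[[.086,y,.185]])),proj(PT,rig(p,[[.086,y,.185]])))
A=im[135:345,170:375];cv2.imwrite("pics/s6.png",cv2.resize(A,None,fx=2.8,fy=2.8,interpolation=cv2.INTER_CUBIC))
prev=cv2.imread("pics/s5.png");print("diff",cv2.absdiff(prev,cv2.imread("pics/s6.png")).mean(),robot.read_state()["t"])
E
```

```text
scene (np.float64(233.44036697247705), np.float64(222.21100917431193), 218) (np.float64(248.3587786259542), np.float64(239.46946564885496), 262)
top (np.float64(234.05555555555554), np.float64(150.32716049382717), 162) (np.float64(213.56470588235294), np.float64(153.6764705882353), 170)
0 [[232.404573   222.26734692]] [[233.8068181  148.51996166]]
0.033 [[242.8489807  234.30787814]] [[218.9814494  150.99750631]]
0.04 [[245.11084248 236.91539961]] [[215.83796109 151.52283103]]
0.045 [[246.73663159 238.78964323]] [[213.59288792 151.89801691]]
diff 1.5499942718086073 6.8333
```

View pics/s6.png

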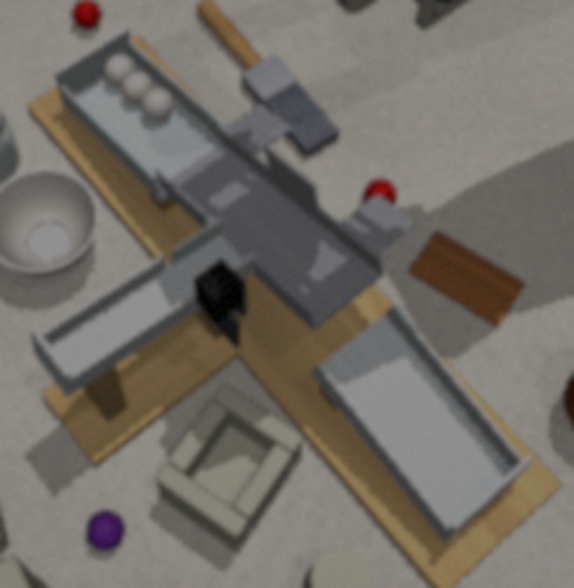

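The handle moved 20.5 px in the top view, and full opening predicts 20.2 px, so the shutter is fully open. The balls are still, the gate is right end down and the bystanders haven't moved. Handing in.

```bash
python3 -c "
from plant import robot
print(robot.close_job())"
```

```text
the job is handed in; nothing more can be done
None
```

All three balls are at rest against the end stop of the right chute, and the job is handed in, at about 6.8 s on the robot's clock. I pressed down the raised right pad with shut fingertips until the gate fell over to its right side. Then I pushed the shutter's handle left to its stop and backed the arm away.

- **Shutter:** the handle moved 20.5 px in the top view, against 20.2 px predicted for 45 mm, so it is fully open.
- **Balls, gate and other objects:** in two scene views about 0.8 s apart the balls had not moved. The gate was still right end down, and the bystanders in view (bowl, mould, brush and rib) and the look-alikes had not visibly moved. The mug, jar and plug were outside that close-up, and I only glanced at them in the earlier top view.
- **Forces:** the highest reading I saw was about 32 N, when the fingertips reached the shutter's stop. That is under the 40 N and 120 N limits, but force was only reported at the end of each move.

No check failed or disagreed.

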